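# Bleed the air tank and hang up the ear defenders

### The arm

A 7-joint arm with a two-finger parallel gripper is mounted at the origin on the work surface. World frame = base frame: x ahead of the robot, y to its left, z up, the work surface at z = 0. Lengths are in m, angles in rad, forces in N, time in s.
With the tool pointing down it reaches from about 0.4 to 0.85 m from the base axis. Payload 4.4 kg.
Tool frame: the origin (TCP) lies between the finger pads; the fingertips stand 17 mm ahead of it and the grasp point (between the pads) lies 2 mm behind it; z points along the fingers, y is the line along which they close (so a half turn about z gives the same grasp; the last joint's range is limited). The gripper opens to 94 mm and grips with 3 to 60 N. Pads are 16 mm wide; open, the fingers measure 119 mm over their backs; the gripper's body (75 mm by 177 mm) begins 78 mm behind the grasp point.
Start: joints at [1.225, 0.628, 0.038, 1.517, -0.027, 0.996, -0.02], TCP at [0.18, -0.625, 0.222] pointing down, gripper open.
Joint ranges: [-3.06, 3.06], [-0.37, 2.12], [-1.25, 1.32], [0.18, 2.47], [-1.1, 4.24], [0.23, 1.98], [-2.94, 2.94]. Speed limits (rad/s): [2.57, 2.57, 3.14, 3.14, 3.14, 3.14, 3.14].

### API

Orientations are given as a unit quaternion [w, x, y, z].
In Python, from station import arm, optics, ticket, finder gives the robot as it stands.
- The arm moves only by the tool move_arm, never from a script. Its argument "steps" is a list of rows, each a list of 3 entries, a list of its own where there are three numbers: the shift along the tool's x, y, z in cm, then the turn about the tool's z in degrees, then the closure, from 0 (fully open) to 1 (shut). A call has exactly 5 rows; each row shifts and turns the commanded pose from where the row before left it, along the tool's axes as they then stand; what a row does not reach is not made up. A row lasts 1/10 s, in which the tool goes at most 50 mm and 8.59 degrees, less where a joint would pass 70% of its speed; a pose out of reach is approached as far as the arm can. A call is refused whole if a number of a shift passes 5 or a number of a turn 8.59, either way. A call with a gripper value outside its range is refused whole. The fingers move at their own pace and stop on an object; the grip force is fixed at half the most. Time passes only in rows, so rows that do not move let the fingers close, or fill a call up. It gives the time, the measured TCP pose, the force, the opening and the grip force at its end, in the units of the state.
- arm.read_state(): the state, without advancing time (a new reading comes with each control period).
- optics.camera(name): name is "side" or "top" or "wrist"; returns a dict with "color" (384x512x3 uint8, blue, green, red), "range_z" (384x512 float32, m along the optical axis (not along the pixel's ray), 0 where there is no reading), "fx", "fy", "cx", "cy" (pixels), "k1" (the pictures are not rectified: a ray, as slopes to the right and down, at radius r is drawn at 1 + k1 r^2 times it, then the intrinsics apply), "rvec" (rotation vector, rad) and "tvec" (3), from world to camera coordinates, as OpenCV has them; the wrist camera has in their place "T_tool_cam" (4x4, takes a point from camera to tool coordinates, whose origin is the TCP and whose axes are the flange's). Camera axes: x right, y down, z forward; pixel columns grow to the right and rows downward; lengths in m; the calibration is good to about 2 mm. A picture is of the moment at which its call begins: read the wrist's pose just before it.
- ticket.sign_off(): hands the job in; it is judged then, once.
Trained networks look in a picture, given as the dict that the camera call returned (one of the last four; its "shot" number tells which), for a name from the list of things; names that differ only in an ending like _2 or _b are one class to them, and where a whole thing is asked for, a point or a joint stands for the part that bears it (a point fixed in the world has none). Each returns a list of dicts, best first, with "score" (0 to 1); they miss things now and then, are a little off and sometimes report something else, mostly with a low value. They report only what shows in the picture. A call takes as long as a camera call.
- finder.trace(thing, picture): "mask" (384x512 bool, what is visible of it) and "extent" ([centre column, centre row, width, height] in pixels, round what is visible of it).
The state is a dict: "time": time; "q": joint angles; "qvel": joint speeds; "joint_torque": joint torques, N m; "tool_pos": TCP position; "ee_rot": TCP orientation; "force": force on the tool from outside, world axes, zero at the start; "ft_torque": the same for the moment, N m; "grip_width": opening from 0.0 (shut) to 1.0 (fully open); "grip_force": force on a finger pad.
Only numpy, scipy, OpenCV 4.12 (cv2) and the standard library are available. Lean on these libraries where they do the work, as an engineer would, in place of code of your own. Each camera call takes 0.05 s, during which the arm holds its last target. There are 200 camera calls.

### The job

Shut the air bench down: unscrew the knurled lock nut on the tank's valve all the way up to its stop, then bleed the tank by holding the freed valve tip fully down for two seconds, with all ear defenders still on the bench until that is done. Afterwards screw the lock nut fully down again and hang every pair of ear defenders by its headband over the rail, one cup on either side of the bar, hanging freely and upright. Do not disturb the glove box, the brush jar or the spray can.

Things in the scene. Friction and masses are not known exactly. Their poses are not given: they have to be found in the camera images.
- nut_mid (a point): middle of the knurled brass lock nut (20 mm diameter, 15 mm tall, upright axis, red mark on top) on the thread of the valve tip, on top of the blue tank. Screwed down, its underside rests on a 14 mm thick brass stem that stands 24 mm clear of a 40 mm wide boss. It rises 1.5 mm per rad as it is unscrewed and goes down with the tip when that is pressed
- valve_nut (a joint): turn of the lock nut in rad: 0 fully screwed down, grows as it is unscrewed (anticlockwise seen from above), up to its stop at 4.2. Light friction (about 0.03 N m), stays where it is left. While it is down it blocks the tip
- tip_top (a point): centre of the flat round top (12 mm diameter) of the steel valve tip that stands up through the nut, 31 mm above the nut's top when the nut is down, 25 mm when it is up at its stop
- valve_tip (a joint): travel of the valve tip in m: 0 sprung up, 0.006 fully pressed down; spring 2 N at first, about 7 N fully down; springs back when let go. It can only go down as far as the nut has been raised
- tank: small blue compressed-air tank, 90 mm diameter and 180 mm long, lying along its y on steel saddles fixed to the bench, 107 mm tall. Origin: on the bench under the middle; the valve stands upright on the axis above it, stem top at z = 136 mm
- rail_mid (a point): middle of the horizontal hanging bar: 16 mm thick steel bar along this frame's y, 400 mm long, its axis 155 mm above the bench, on a post at either end (20 mm thick, 70 mm round feet) fixed to the bench; nothing stands above the bar
- muff_a: ear defenders, orange cups, 0.25 kg, stood upright. Origin: centre of the cups' flat underside; z up to the headband, x from cup to cup (144 mm over all, 84 clear between), y across the band. Cups 66 (y) x 76 (z) mm. Black band pad on top: 36 mm wide in y (the grip), 24 thick, underside at z = 110 mm in the middle, top at 134, sloping 12 degrees down to both sides. May be absent
- muff_b: ear defenders, yellow cups, 0.25 kg, stood upright. Origin: centre of the cups' flat underside; z up to the headband, x from cup to cup (144 mm over all, 84 clear between), y across the band. Cups 66 (y) x 76 (z) mm. Black band pad on top: 36 mm wide in y (the grip), 24 thick, underside at z = 110 mm in the middle, top at 134, sloping 12 degrees down to both sides. May be absent
- muff_c: ear defenders, green cups, 0.25 kg, stood upright. Origin: centre of the cups' flat underside; z up to the headband, x from cup to cup (144 mm over all, 84 clear between), y across the band. Cups 66 (y) x 76 (z) mm. Black band pad on top: 36 mm wide in y (the grip), 24 thick, underside at z = 110 mm in the middle, top at 134, sloping 12 degrees down to both sides. May be absent
- glove_box: black and yellow carton of gloves, 120 x 240 x 75 mm (x, y, z), bystander; origin at the centre of its underside
- brush_jar: white jar of brushes, 64 mm diameter, 100 mm tall (170 mm with the brushes), bystander; origin at the centre of its underside
- spray_can: spray can with a green label, 54 mm diameter, 150 mm tall, bystander; origin at the centre of its underside

How it is judged:
On the way, in this order (a step that is already met when the one before it is completed fails the run):
1. the lock nut is unscrewed up to its stop (joint over 3.7 of 4.2 rad) (value of joint valve_nut above 3.7 rad), for 0.2 s.
2. the freed valve tip is held down (over 4 of 6 mm) for 1.5 s, with every pair of ear defenders still on the bench (value of joint valve_tip above 0.004 m and height (world z) of each of muff_a, muff_b, muff_c below 0.045 m), for 1.5 s.
At the end, for the whole second after the job is handed in: Lock nut screwed down again (within 0.5 rad), tip up; each pair of ear defenders present at rest on the rail: within 40 mm of the bar sideways, 185 mm of its middle lengthwise, cup undersides 85 to 117 mm below the bar axis, tilted under 0.35 rad; bystanders where they were (value of joint valve_nut below 0.5 rad and value of joint valve_tip below 0.001 m and x of muff_a in the frame of rail_mid between -0.04 and 0.04 m and y of muff_a in the frame of rail_mid between -0.185 and 0.185 m and z of muff_a in the frame of rail_mid between -0.117 and -0.085 m and angle between each of muff_a, muff_b, muff_c's own z axis and vertical below 0.35 rad and linear speed of each of muff_a, muff_b, muff_c below 0.05 m/s and x of muff_b in the frame of rail_mid between -0.04 and 0.04 m and y of muff_b in the frame of rail_mid between -0.185 and 0.185 m and z of muff_b in the frame of rail_mid between -0.117 and -0.085 m and x of muff_c in the frame of rail_mid between -0.04 and 0.04 m and y of muff_c in the frame of rail_mid between -0.185 and 0.185 m and z of muff_c in the frame of rail_mid between -0.117 and -0.085 m); the robot touches nothing.
It fails at once if a bystander (glove box, brush jar, spray can) is moved more than 40 mm or tipped (distance of any of glove_box, brush_jar, spray_can from where it was at the start of the episode above 0.04 m or angle between any of glove_box, brush_jar, spray_can's own z axis and vertical above 0.5 rad).
Of muff_a, muff_b, muff_c only 2 to 3 are there at a start; the rules pass over those that are not, and their reading is None.
At some moment in a run one of muff_a, muff_b, muff_c may be knocked a few centimetres aside while the robot is not near it.
It also fails if it takes over 210 s, if anything falls off the work surface, if the arm or the gripper's body presses on something with over 40 N, if the wrist force passes 120 N, or if a joint passes its speed limit or range.

## Working session

There is one attempt and no reset: what is moved stays moved. The work goes in short steps, Python scripts to look and compute and a tool call to move; the robot and the scene stay as the last step left them, time stands still between calls to the robot, and variables do not carry over. Pictures are saved under pics/ and viewed, at most 14 in all, crops included, and the job is handed in when it is done.

Besides the shell and the picture viewer there is one more tool, called after "Emit:" as a command line: name --argument value ..., lists and objects as JSON in quotes. move_arm: Moves the arm, as the interface text tells. Its arguments: {"type":"object","properties":{"steps":{"type":"array","items":{"type":"array"}}},"required":["steps"]}

```bash
mkdir -p pics; cat > h.py <<'E'
import numpy as np, cv2
from scipy.spatial.transform import Rotation as R
from station import arm, optics, ticket, finder
def st(): return arm.read_state()
def Rq(q): return R.from_quat([q[1],q[2],q[3],q[0]]).as_matrix()
def shot(n):
    s=st(); p=optics.camera(n)
    if n=="wrist":
        T=np.eye(4);T[:3,:3]=Rq(s['ee_rot']);T[:3,3]=s['tool_pos']; p['M']=T@np.array(p['T_tool_cam'])
    else:
        M=np.eye(4);M[:3,:3]=cv2.Rodrigues(np.array(p['rvec'],float))[0];M[:3,3]=np.ravel(p['tvec']);p['M']=np.linalg.inv(M)
    return p
def rays(p,uv):
    K=np.array([[p['fx'],0,p['cx']],[0,p['fy'],p['cy']],[0,0,1.]])
    return cv2.undistortPoints(np.array(uv,float).reshape(-1,1,2),K,np.array([p['k1'],0,0,0.])).reshape(-1,2)
def cloud(p,mask):
    v,u=np.nonzero(mask&(p['range_z']>0)); z=p['range_z'][v,u]
    r=rays(p,np.c_[u,v]); c=np.c_[r*z[:,None],z]
    return c@p['M'][:3,:3].T+p['M'][:3,3]
def proj(p,X):
    M=np.linalg.inv(p['M']); c=np.atleast_2d(X)@M[:3,:3].T+M[:3,3]
    s=c[:,:2]/c[:,2:]; s=s*(1+p['k1']*(s**2).sum(1))[:,None]
    return s*[p['fx'],p['fy']]+[p['cx'],p['cy']]
E
cat > a.py <<'E'
from h import *
s=st();print({k:np.round(v,3) for k,v in s.items()})
for n in('top','side'):
    p=shot(n);im=p['color'].copy()
    print(n,p['M'][:3,3].round(3),p['M'][:3,2].round(2))
    for t in('muff_a','tank','nut_mid','glove_box','brush_jar','spray_can'):
        for d in finder.trace(t,p)[:4]:
            if d['score']<.3:continue
            c=cloud(p,d['mask'])
            if len(c)==0:print(t,'noc');continue
            px=p['color'][d['mask']].mean(0).round()
            print(t,round(d['score'],2),np.round(d['extent']),px,'med',np.median(c,0).round(3),'lo',np.percentile(c,3,axis=0).round(3),'hi',np.percentile(c,97,axis=0).round(3))
    cv2.imwrite(f'pics/{n}0.png',cv2.resize(im,(768,576)))
E
python3 a.py
```

```text
{'time': np.float64(0.0), 'q': array([ 1.225,  0.629,  0.038,  1.518, -0.027,  0.996, -0.02 ]), 'qvel': array([ 0.   ,  0.001,  0.   ,  0.002,  0.003, -0.001, -0.   ]), 'joint_torque': array([-0.0000e+00, -5.4973e+01,  1.1430e+00, -1.8663e+01, -5.2000e-02,
        2.4000e-02,  0.0000e+00]), 'tool_pos': array([ 0.179, -0.624,  0.222]), 'ee_rot': array([-0.001,  0.99 ,  0.139, -0.   ]), 'force': array([-1.087,  0.48 ,  0.672]), 'ft_torque': array([-0.032,  0.04 ,  0.029]), 'grip_force': np.float64(0.0), 'grip_width': np.float64(0.999)}
top [ 0.492 -0.013  1.425] [ 0.09 -0.   -1.  ]
muff_a 0.93 [176. 179.  27.  49.] [29. 59. 76.] med [0.644 0.238 0.091] lo [0.573 0.207 0.001] hi [0.715 0.274 0.135]
muff_a 0.62 [218. 244.  26.  51.] [31. 53. 80.] med [0.443 0.104 0.095] lo [0.372 0.072 0.005] hi [0.512 0.137 0.135]
tank 0.62 [310. 233.  75.  30.] [77. 68. 66.] med [ 0.466 -0.188  0.1  ] lo [ 0.424 -0.279  0.065] hi [ 0.507 -0.095  0.116]
nut_mid 0.54 [226. 144.  20.  26.] [ 92. 104. 106.] med [0.747 0.067 0.148] lo [0.73  0.045 0.035] hi [0.776 0.092 0.154]
glove_box 0.63 [407. 198.  86.
[... 670 characters left out ...]
 54. 81.] med [0.422 0.118 0.071] lo [0.365 0.085 0.011] hi [0.504 0.144 0.131]
tank 0.89 [340. 196.  52.  66.] [113.  96.  83.] med [ 0.444 -0.156  0.085] lo [ 0.419 -0.268  0.005] hi [ 0.492 -0.079  0.146]
tank 0.36 [188. 249.  48.  62.] [44. 70. 83.] med [0.607 0.254 0.067] lo [0.567 0.221 0.009] hi [0.704 0.281 0.131]
glove_box 0.78 [361. 161.  60.  48.] [47. 65. 75.] med [ 0.541 -0.462  0.071] lo [ 0.499 -0.605  0.007] hi [ 0.614 -0.379  0.079]
brush_jar 0.6 [131. 285.  42.  74.] [111. 126. 136.] med [0.585 0.448 0.083] lo [0.571 0.416 0.005] hi [0.62  0.472 0.161]
spray_can 0.73 [206. 197.  19.  55.] [111. 127. 119.] med [0.736 0.087 0.089] lo [0.726 0.055 0.001] hi [0.773 0.1   0.149]
```

View pics/top0.png

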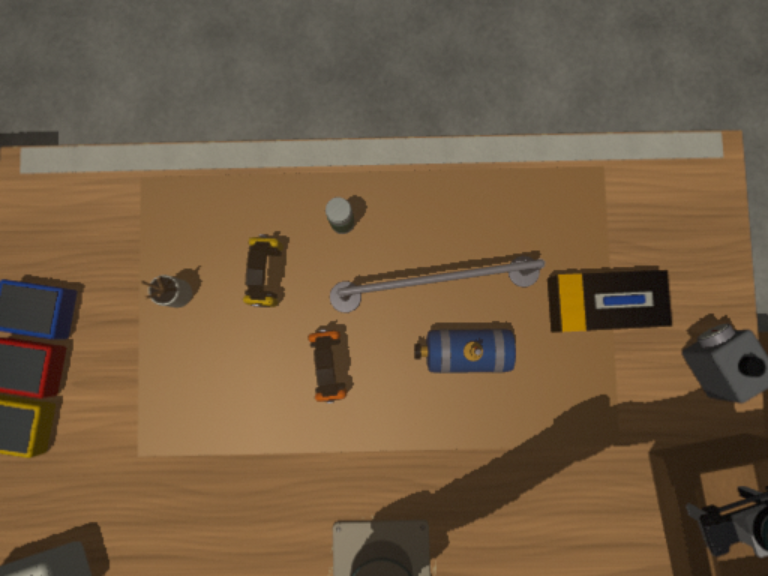

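View pics/side0.png

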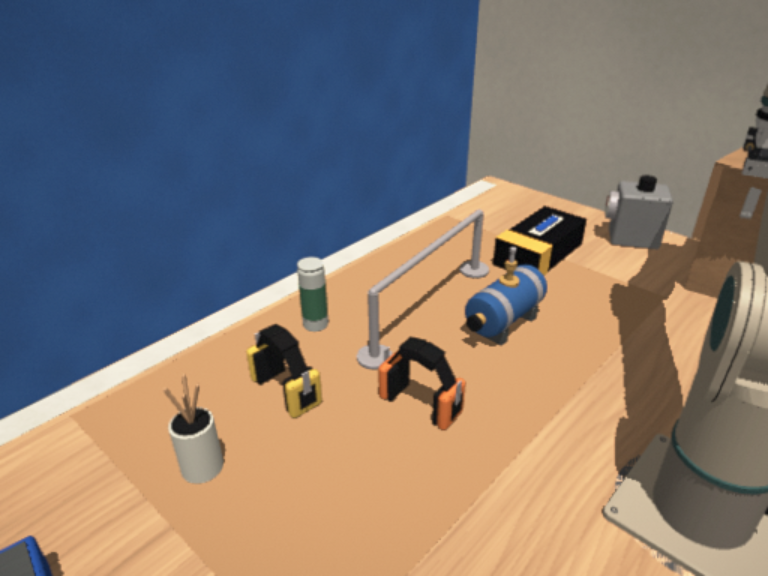

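The top view shows the yellow muffs (262,272), orange muffs (327,365), rail from (345,290) to (535,266), and tank with its valve at (475,350). The side view shows the same, and no green pair. Next I measure the rail, the valve tip and the muff poses.

```bash
cat > b.py <<'E'
from h import *
for n in('top','side'):
    p=shot(n);A=cloud(p,np.ones((384,512),bool))
    m=(abs(A[:,0]-.62)<.09)&(A[:,1]>-.35)&(A[:,1]<.12)&(A[:,2]>.14)&(A[:,2]<.175)&((A[:,0]<.70))
    c=A[m]; l=cv2.fitLine(c[:,:2].astype(np.float32),cv2.DIST_HUBER,0,.01,.01).ravel()
    t=(c[:,:2]-l[2:])@l[:2]
    e=[l[2:]+l[:2]*x for x in(t.min(),t.max())]
    print(n,len(c),'rail dir',l[:2].round(3),'ends',np.round(e,3),'mid',np.mean(e,0).round(3),'ztop',np.percentile(c[:,2],[50,90]).round(3))
    k=(abs(A[:,0]-.466)<.05)&(abs(A[:,1]+.19)<.1)
    for lo,hi in((.12,.14),(.14,.155),(.155,.175),(.175,.2)):
        c=A[k&(A[:,2]>lo)&(A[:,2]<hi)]
        if len(c):print(lo,len(c),c.mean(0).round(4),c.min(0).round(3),c.max(0).round(3))
    for d in finder.trace('muff_a',p)[:2]:
        c=cloud(p,d['mask']); c=c[c[:,2]>.02]
        (x,y),(w,h),a=cv2.minAreaRect(c[:,:2].astype(np.float32))
        b=c[(c[:,2]>.1)]
        l=cv2.fitLine(c[:,:2].astype(np.float32),cv2.DIST_HUBER,0,.01,.01).ravel()
        print('muff',np.round([x,y,w,h,a],3),'pad',b.mean(0).round(3),'top',b[:,2].max().round(3),'ang',np.degrees(np.arctan2(l[1],l[0])).round(1))
E
python3 b.py
```

```text
top 758 rail dir [ 0.119 -0.993] ends [[ 0.588  0.076]
 [ 0.638 -0.341]] mid [ 0.613 -0.133] ztop [0.162 0.166]
0.14 23 [ 0.4659 -0.1931  0.1496] [ 0.456 -0.201  0.141] [ 0.474 -0.187  0.154]
0.155 4 [ 0.4664 -0.1951  0.1577] [ 0.46  -0.202  0.156] [ 0.471 -0.193  0.158]
0.175 14 [ 0.4652 -0.1967  0.1815] [ 0.46  -0.202  0.177] [ 0.469 -0.192  0.186]
muff [0.441 0.103 0.147 0.063 4.794] pad [0.443 0.104 0.125] top 0.138 ang 5.6
muff [6.4500e-01 2.4100e-01 6.4000e-02 1.5000e-01 8.4324e+01] pad [0.641 0.24  0.126] top 0.14 ang -5.4
side 531 rail dir [ 0.114 -0.993] ends [[ 0.581  0.08 ]
 [ 0.63  -0.34 ]] mid [ 0.606 -0.13 ] ztop [0.159 0.162]
0.12 28 [ 0.46   -0.1896  0.1299] [ 0.454 -0.2    0.121] [ 0.47  -0.184  0.14 ]
0.14 40 [ 0.4609 -0.1896  0.147 ] [ 0.452 -0.201  0.14 ] [ 0.472 -0.182  0.154]
0.155 19 [ 0.4618 -0.1911  0.165 ] [ 0.458 -0.195  0.156] [ 0.468 -0.186  0.175]
0.175 12 [ 0.4628 -0.1919  0.179 ] [ 0.458 -0.199  0.176] [ 0.468 -0.185  0.181]
muff [6.4000e-01 2.4700e-01 6.5000e-02 1.5400e-01 8.5483e+01] pad [0.628 0.25  0.122] top 0.135 ang 0.2
muff [0.438 0.11  0.151 0.065 6.059] pad [0.429 0.113 0.122] top 0.134 ang 9.9
```

Emit:
move_arm --steps '[[[3, -2.5, -1.5], 0, 0], [[3.3, -2.8, -1.5], 0, 0], [[3.3, -2.8, -1], 0, 0], [[3.3, -2.8, -1], 0, 0], [[3.3, -2.8, -1], 0, 0]]'

```text
time: 1.4
tool_pos: [0.2982, -0.4468, 0.2831]
ee_rot: [0.0, 0.99, 0.139, 0.0]
force: [0.9, -0.4, 0.7]
grip_width: 0.999
grip_force: 0.0
```

Emit:
move_arm --steps '[[[3.3, -2.8, 0], 0, 0], [[3.3, -2.8, 0], 0, 0], [[3.3, -2.8, 0], 0, 0], [[3.3, -2.8, 0], 0, 0], [[3, -2.5, 0], 0, 0]]'

```text
time: 1.9
tool_pos: [0.4163, -0.2699, 0.2828]
ee_rot: [0.0, 0.99, 0.14, 0.0]
force: [0.1, -1.0, -0.0]
grip_width: 1.001
grip_force: 0.0
```

Emit:
move_arm --steps '[[[0, 0, 0], 8, 0], [[0, 0, 0], 8, 0], [[0, 0, 0], 8, 0], [[0, 0, 0], 8, 0], [[0, 0, 0], 8, 0]]'

```text
time: 2.4
tool_pos: [0.4153, -0.2718, 0.2826]
ee_rot: [-0.0, 0.978, -0.21, 0.0]
force: [-0.2, -0.5, 0.7]
grip_width: 1.0
grip_force: 0.0
```

```bash
cat >> h.py <<'E'
def info():
    s=st();r=Rq(s['ee_rot'])
    print('t',round(float(s['time']),2),'q',np.round(s['q'],2),'pos',np.round(s['tool_pos'],4),'yaw',np.degrees(np.arctan2(r[1,0],r[0,0])).round(2),'tilt',np.degrees(np.arccos(-r[2,2])).round(2),'F',np.round(s['force'],1),'grip',round(float(s['grip_width']),3),round(float(s['grip_force']),1))
    return s
def totool(X):  # cm in tool axes from TCP to world point X
    s=st();return (np.asarray(X)-s['tool_pos'])@Rq(s['ee_rot'])*100
E
cat > c.py <<'E'
from h import *
import sys
info();p=shot('wrist')
for t in('nut_mid','tank','tip_top'):
    for d in finder.trace(t,p)[:2]:
        c=cloud(p,d['mask']); print(t,round(d['score'],2),np.round(d['extent']),len(c) and np.median(c,0).round(4))
A=cloud(p,np.ones((384,512),bool))
k=(abs(A[:,0]-.466)<.03)&(abs(A[:,1]+.192)<.03)
for lo,hi in((.1,.118),(.142,.156),(.17,.2)):
    c=A[k&(A[:,2]>lo)&(A[:,2]<hi)]
    if len(c):print(lo,len(c),c.mean(0).round(4),c.min(0).round(4),c.max(0).round(4))
cv2.imwrite('pics/'+sys.argv[1],p['color'])
E
python3 c.py w1.png
```

```text
t 2.4 q [ 0.43  0.34  0.13  1.86 -0.05  0.95 -1.41] pos [ 0.4153 -0.2718  0.2826] yaw -24.29 tilt 0.02 F [-0.2 -0.5  0.7] grip 1.0 0.0
nut_mid 0.71 [174. 178.  17.  21.] [ 0.4649 -0.2013  0.1513]
tip_top 0.79 [172. 178.  25.  24.] [ 0.4638 -0.1998  0.1519]
0.1 1310 [ 0.4647 -0.1967  0.1068] [ 0.4375 -0.2219  0.1   ] [ 0.489  -0.162   0.1175]
0.142 231 [ 0.4638 -0.2001  0.1505] [ 0.4527 -0.2073  0.1426] [ 0.4741 -0.1877  0.1559]
0.17 123 [ 0.4634 -0.1979  0.1813] [ 0.4576 -0.2026  0.1703] [ 0.4689 -0.1919  0.1843]
```

Emit:
move_arm --steps '[[[0.4, -2.9, 1], 0, 0], [[0.5, -2.9, 1], 0, 0], [[0.46, -3, 1], 0, 0], [[0, 0, 0], 8, 0], [[0, 0, 0], 8, 0]]'

```text
time: 3.1
tool_pos: [0.4638, -0.1959, 0.2521]
ee_rot: [-0.0, 0.94, -0.342, -0.0]
force: [-0.5, -0.6, -0.7]
grip_width: 1.0
grip_force: 0.0
```

Emit:
move_arm --steps '[[[0, 0, 0], 8, 0], [[0, 0, 0], 8, 0], [[0, 0, 0], 0, 0], [[0, 0, 0], 0, 0], [[0, 0, 0], 0, 0]]'

```text
time: 3.6
tool_pos: [0.4635, -0.197, 0.2525]
ee_rot: [-0.0, 0.884, -0.468, 0.0]
force: [0.9, -0.0, 0.1]
grip_width: 1.001
grip_force: 0.0
```

```bash
python3 c.py w2.png
```

```text
t 3.6 q [ 0.17  0.39  0.25  1.89 -0.12  0.88 -2.07] pos [ 0.4635 -0.197   0.2525] yaw -55.78 tilt 0.01 F [ 0.9 -0.   0.1] grip 1.001 0.0
nut_mid 0.6 [253. 194.  19.  19.] [ 0.4672 -0.2006  0.1512]
nut_mid 0.51 [253. 181. 130. 155.] [ 0.4688 -0.2035  0.1017]
tank 0.74 [253. 181. 129. 155.] [ 0.4688 -0.2039  0.1017]
tank 0.26 [167. 318.  81.  40.] [0.4795 0.079  0.0303]
tip_top 0.63 [253. 198.  17.  28.] [ 0.4652 -0.199   0.1521]
tip_top 0.17 [167. 319.  82.  38.] [0.4004 0.0791 0.0305]
0.1 1576 [ 0.4663 -0.1944  0.1067] [ 0.4379 -0.222   0.1   ] [ 0.4887 -0.162   0.1169]
0.142 250 [ 0.4652 -0.1995  0.1506] [ 0.453  -0.2072  0.142 ] [ 0.474  -0.1857  0.1554]
0.17 150 [ 0.4639 -0.1973  0.1818] [ 0.4578 -0.2025  0.1707] [ 0.4694 -0.1914  0.1847]
```

View pics/w2.png

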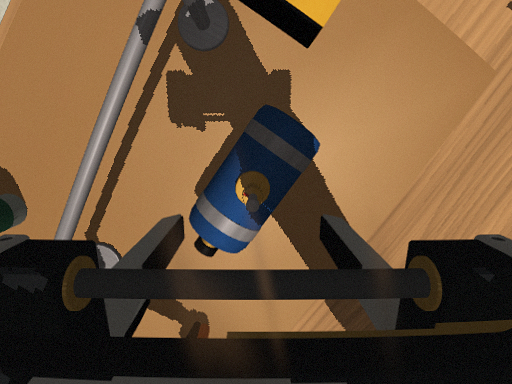

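The wrist view shows the tank at (253,181) with the tip centred between the fingers at about (254,200). The measured valve is at (0.4636, -0.197), which matches the TCP, so I descend and grip the nut.

Emit:
move_arm --steps '[[[0, 0, 2.7], 0, 0], [[0, 0, 2.7], 0, 0], [[0, 0, 2.7], 0, 0], [[0, 0, 2], 0, 0], [[0, 0, 1], 0, 0.5]]'

```text
time: 4.3
tool_pos: [0.4626, -0.1967, 0.1399]
ee_rot: [0.0, 0.883, -0.469, -0.001]
force: [-0.7, 0.3, -0.2]
grip_width: 0.949
grip_force: 0.0
```

Emit:
move_arm --steps '[[[0, 0, 0], 0, 0.7], [[0, 0, 0], 0, 0.75], [[0, 0, 0], 0, 1], [[0, 0, 0], 0, 1], [[0, 0, 0], 0, 1]]'

```text
time: 4.8
tool_pos: [0.4639, -0.1971, 0.1422]
ee_rot: [-0.0, 0.883, -0.469, 0.001]
force: [0.4, 0.0, -0.1]
grip_width: 0.528
grip_force: 0.0
```

```bash
python3 -c "
from h import *
info()"
```

```text
t 4.8 q [ 0.21  0.55  0.2   2.01 -0.18  0.6  -2.02] pos [ 0.4639 -0.1971  0.1422] yaw -55.96 tilt 0.08 F [ 0.4  0.  -0.1] grip 0.528 0.0
```

Emit:
move_arm --steps '[[[0, 0, 0], 0, 1], [[0, 0, 0], 0, 1], [[0, 0, 0], 0, 1], [[0, 0, 0], 0, 1], [[0, 0, 0], 0, 1]]'

```text
time: 5.3
tool_pos: [0.463, -0.1973, 0.1414]
ee_rot: [0.0, 0.883, -0.469, -0.0]
force: [-1.0, -1.2, 1.1]
grip_width: 0.204
grip_force: 30.0
```

Emit:
move_arm --steps '[[[0, 0, 0], 0, 1], [[0, 0, 0], 0, 1], [[0, 0, 0], 0, 1], [[0, 0, -0.01], -4, 1], [[0, 0, -0.01], -4, 1]]'

```text
time: 5.8
tool_pos: [0.463, -0.1973, 0.1416]
ee_rot: [0.0, 0.914, -0.405, -0.0]
force: [-1.6, -1.3, 1.8]
grip_width: 0.208
grip_force: 30.0
```

```bash
python3 -c "
from h import *
print(info()['ft_torque'])"
```

```text
t 5.8 q [ 0.24  0.55  0.16  2.01 -0.14  0.6  -1.91] pos [ 0.463  -0.1973  0.1416] yaw -47.83 tilt 0.04 F [-1.6 -1.3  1.8] grip 0.208 30.0
[-0.2888133   0.51115053 -0.08611886]
```

Emit:
move_arm --steps '[[[0, 0, -0.02], -8, 1], [[0, 0, -0.02], -8, 1], [[0, 0, -0.02], -8, 1], [[0, 0, -0.02], -8, 1], [[0, 0, -0.02], -8, 1]]'

```text
time: 6.3
tool_pos: [0.463, -0.1973, 0.1427]
ee_rot: [0.0, 0.998, -0.067, -0.0]
force: [-2.3, -1.6, 1.4]
grip_width: 0.202
grip_force: 30.0
```

Emit:
move_arm --steps '[[[0, 0, -0.02], -8, 1], [[0, 0, -0.02], -8, 1], [[0, 0, -0.02], -8, 1], [[0, 0, -0.02], -8, 1], [[0, 0, -0.02], -8, 1]]'

```text
time: 6.8
tool_pos: [0.463, -0.1973, 0.1437]
ee_rot: [-0.0, 0.96, 0.278, -0.0]
force: [-2.3, -1.6, 1.0]
grip_width: 0.204
grip_force: 30.0
```

```bash
python3 -c "
from h import *
print(info()['ft_torque'])"
```

```text
t 6.8 q [ 0.52  0.55 -0.25  2.    0.22  0.63 -0.89] pos [ 0.463  -0.1973  0.1437] yaw 32.32 tilt 0.04 F [-2.3 -1.6  1. ] grip 0.204 30.0
[-0.26694959  0.416801   -0.04691957]
```

Emit:
move_arm --steps '[[[0, 0, -0.02], -8, 1], [[0, 0, -0.02], -8, 1], [[0, 0, -0.02], -8, 1], [[0, 0, -0.02], -8, 1], [[0, 0, -0.02], -8, 1]]'

```text
time: 7.3
tool_pos: [0.463, -0.1973, 0.1447]
ee_rot: [-0.0, 0.807, 0.59, -0.0]
force: [-2.2, -1.5, 2.0]
grip_width: 0.205
grip_force: 30.0
```

Emit:
move_arm --steps '[[[0, 0, -0.02], -8, 1], [[0, 0, -0.02], -8, 1], [[0, 0, -0.02], -8, 1], [[0, 0, -0.02], -8, 1], [[0, 0, -0.02], -8, 1]]'

```text
time: 7.8
tool_pos: [0.4631, -0.1973, 0.1457]
ee_rot: [-0.0, 0.557, 0.831, -0.0]
force: [-1.4, -0.4, 1.0]
grip_width: 0.204
grip_force: 30.0
```

Emit:
move_arm --steps '[[[0, 0, -0.02], -8, 1], [[0, 0, -0.02], -8, 1], [[0, 0, -0.02], -8, 1], [[0, 0, -0.02], -8, 1], [[0, 0, -0.02], -8, 1]]'

```text
time: 8.3
tool_pos: [0.4631, -0.1973, 0.1467]
ee_rot: [-0.0, 0.239, 0.971, -0.0]
force: [-2.1, -1.1, 1.3]
grip_width: 0.203
grip_force: 30.0
```

Emit:
move_arm --steps '[[[0, 0, -0.02], -8, 1], [[0, 0, -0.02], -8, 1], [[0, 0, -0.02], -6, 1], [[0, 0, 0], 0, 1], [[0, 0, 0], 0, 1]]'

```text
time: 8.8
tool_pos: [0.4631, -0.1973, 0.1472]
ee_rot: [-0.0, 0.054, 0.999, -0.0]
force: [-1.2, -1.3, 1.8]
grip_width: 0.202
grip_force: 30.0
```

```bash
python3 -c "
from h import *
print(info()['ft_torque'])"
```

```text
t 8.8 q [ 0.95  0.7  -0.95  1.98  0.76  0.86  1.04] pos [ 0.4631 -0.1973  0.1472] yaw 173.86 tilt 0.04 F [-1.2 -1.3  1.8] grip 0.202 30.0
[-0.30348092  0.28477683  0.04771165]
```

Emit:
move_arm --steps '[[[0, 0, 0.1], 0, 1], [[0, 0, 0.1], 0, 1], [[0, 0, 0.1], 0, 1], [[0, 0, 0], 0, 1], [[0, 0, 0], 0, 1]]'

```text
time: 9.3
tool_pos: [0.4632, -0.1973, 0.1443]
ee_rot: [-0.0, 0.052, 0.999, -0.0]
force: [-3.4, -2.8, 3.7]
grip_width: 0.202
grip_force: 30.0
```

Emit:
move_arm --steps '[[[0, 0, 0.1], 0, 1], [[0, 0, 0.1], 0, 1], [[0, 0, 0.05], 0, 1], [[0, 0, 0], 0, 1], [[0, 0, 0], 0, 1]]'

```text
time: 9.8
tool_pos: [0.4632, -0.1972, 0.1418]
ee_rot: [-0.0, 0.052, 0.999, -0.0]
force: [-4.1, -2.8, 6.0]
grip_width: 0.205
grip_force: 30.0
```

```bash
python3 -c "
from h import *
print(info()['ft_torque'])"
```

```text
t 9.8 q [ 0.95  0.71 -0.94  1.99  0.77  0.85  1.04] pos [ 0.4632 -0.1972  0.1418] yaw 174.01 tilt 0.04 F [-4.1 -2.8  6. ] grip 0.205 30.0
[-0.60044797  0.85176829 -0.00667086]
```

Emit:
move_arm --steps '[[[0, 0, 0], 0, 1], [[0, 0, 0], 0, 1], [[0, 0, 0], 0, 1], [[0, 0, 0], 0, 1], [[0, 0, 0], 0, 1]]'

```text
time: 10.3
tool_pos: [0.4632, -0.1972, 0.1418]
ee_rot: [-0.0, 0.052, 0.999, -0.0]
force: [-4.3, -2.1, 5.3]
grip_width: 0.202
grip_force: 30.0
```

Emit:
move_arm --steps '[[[0, 0, 0], 0, 1], [[0, 0, 0], 0, 1], [[0, 0, 0], 0, 1], [[0, 0, 0], 0, 1], [[0, 0, 0], 0, 1]]'

```text
time: 10.8
tool_pos: [0.4632, -0.1973, 0.1418]
ee_rot: [-0.0, 0.052, 0.999, -0.0]
force: [-3.8, -1.2, 6.5]
grip_width: 0.205
grip_force: 30.0
```

Emit:
move_arm --steps '[[[0, 0, 0], 0, 1], [[0, 0, 0], 0, 1], [[0, 0, 0], 0, 1], [[0, 0, 0], 0, 1], [[0, 0, 0], 0, 1]]'

```text
time: 11.3
tool_pos: [0.4632, -0.1972, 0.1419]
ee_rot: [-0.0, 0.052, 0.999, -0.0]
force: [-4.7, -2.7, 5.7]
grip_width: 0.205
grip_force: 30.0
```

Emit:
move_arm --steps '[[[0, 0, 0], 0, 1], [[0, 0, 0], 0, 1], [[0, 0, 0], 0, 1], [[0, 0, 0], 0, 1], [[0, 0, 0], 0, 1]]'

```text
time: 11.8
tool_pos: [0.4631, -0.1973, 0.1418]
ee_rot: [-0.0, 0.052, 0.999, -0.0]
force: [-4.0, -2.6, 4.8]
grip_width: 0.204
grip_force: 30.0
```

```bash
python3 - <<'E'
from h import *
info()
for n in('top','side'):
    p=shot(n);A=cloud(p,np.ones((384,512),bool))
    k=(abs(A[:,0]-.463)<.012)&(abs(A[:,1]+.197)<.012)&(A[:,2]>.14)&(A[:,2]<.2)
    print(n,k.sum(),np.sort(A[k,2])[-8:].round(3))
    u,v=proj(p,[.463,-.197,.16])[0].astype(int)
    cv2.imwrite(f'pics/{n}1.png',cv2.resize(p['color'][v-45:v+45,u-60:u+60],(480,360),interpolation=2))
E
```

```text
t 11.8 q [ 0.95  0.71 -0.94  1.99  0.77  0.85  1.04] pos [ 0.4631 -0.1973  0.1418] yaw 174.01 tilt 0.04 F [-4.  -2.6  4.8] grip 0.204 30.0
top 0 []
side 101 [0.194 0.194 0.195 0.196 0.197 0.198 0.198 0.198]
```

View pics/side1.png

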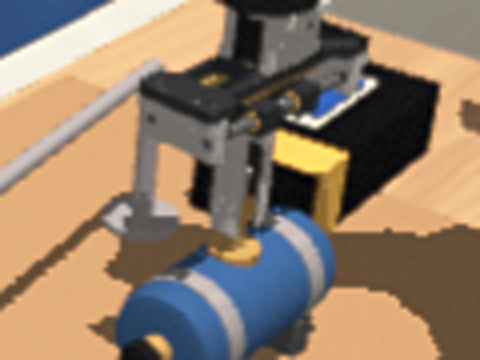

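The side crop shows the fingers closed round the nut at (235,235). They hide the tip. I will let the tip spring up and check the nut's height from above.

Emit:
move_arm --steps '[[[0, 0, -0.2], 0, 1], [[0, 0, -0.2], 0, 1], [[0, 0, -0.15], 0, 1], [[0, 0, 0], 0, 0], [[0, 0, 0], 0, 0]]'

```text
time: 12.4
tool_pos: [0.465, -0.1959, 0.1475]
ee_rot: [0.002, 0.052, 0.999, 0.001]
force: [-0.3, 0.3, -0.6]
grip_width: 0.335
grip_force: 0.0
```

Emit:
move_arm --steps '[[[0, 0, 0], 0, 0], [[0, 0, 0], 0, 0], [[0, 0, -3.5], 0, 0], [[0, 0, -3.5], 0, 0], [[0, 0, -3.5], 0, 0]]'

```text
time: 12.9
tool_pos: [0.4636, -0.1965, 0.2534]
ee_rot: [0.0, 0.052, 0.999, 0.001]
force: [0.7, -0.6, 0.1]
grip_width: 0.764
grip_force: 0.0
```

Emit:
move_arm --steps '[[[0, 0, 0], 0, 0], [[0, 0, 0], 0, 0], [[0, 0, 0], 0, 0], [[0, 0, 0], 0, 0], [[0, 0, 0], 0, 0]]'

```text
time: 13.4
tool_pos: [0.463, -0.1969, 0.2514]
ee_rot: [-0.001, 0.052, 0.999, 0.0]
force: [-0.0, -0.4, -0.0]
grip_width: 0.999
grip_force: 0.0
```

```bash
python3 c.py w3.png; python3 - <<'E'
from h import *
for n in('side',):
    p=shot(n);A=cloud(p,np.ones((384,512),bool))
    k=(abs(A[:,0]-.463)<.016)&(abs(A[:,1]+.197)<.016)&(A[:,2]>.12)&(A[:,2]<.2)
    h,e=np.histogram(A[k,2],np.arange(.12,.2,.004));print(h,e.round(3))
    u,v=proj(p,[.463,-.197,.16])[0].astype(int)
    cv2.imwrite(f'pics/{n}2.png',cv2.resize(p['color'][v-30:v+30,u-40:u+40],(480,360),interpolation=2))
E
```

```text
t 13.4 q [ 1.05  0.58 -1.08  1.86  0.58  1.06  1.2 ] pos [ 0.463  -0.1969  0.2514] yaw 174.05 tilt 0.1 F [-0.  -0.4 -0. ] grip 0.999 0.0
nut_mid 0.72 [250. 195.  20.  20.] [ 0.459  -0.1968  0.1572]
tank 0.83 [259. 183. 172.  81.] [ 0.4554 -0.1923  0.1016]
tip_top 0.95 [252. 201.  22.  27.] [ 0.4604 -0.1964  0.158 ]
0.1 1674 [ 0.4593 -0.1903  0.1067] [ 0.4381 -0.222   0.1   ] [ 0.4891 -0.162   0.1178]
0.142 70 [ 0.4572 -0.1957  0.1516] [ 0.4527 -0.2076  0.1447] [ 0.4688 -0.1862  0.156 ]
0.17 155 [ 0.4628 -0.1968  0.1818] [ 0.4577 -0.2024  0.1763] [ 0.4691 -0.1913  0.1843]
[ 6  7  4  8  1  4 10  8 13 13  3  2  6  3  5  6  0  0  0  0] [0.12  0.124 0.128 0.132 0.136 0.14  0.144 0.148 0.152 0.156 0.16  0.164
 0.168 0.172 0.176 0.18  0.184 0.188 0.192 0.196 0.2  ]
```

View pics/side2.png

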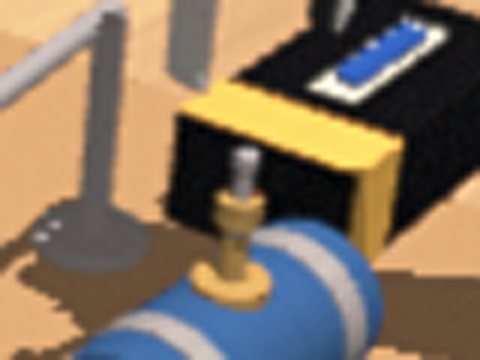

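The nut top now stands at 0.157 m (it was 0.151 m) and the tip is back up at 0.182 m. The crop shows the raised nut at (238,205) and the tip at (245,165). I now regrip and screw the nut down.

Emit:
move_arm --steps '[[[0, 0, 2.7], 0, 0], [[0, 0, 2.7], 0, 0], [[0, 0, 2.7], 0, 0], [[0, 0, 1.5], 0, 0], [[0, 0, 0.8], 0, 0]]'

```text
time: 14.15
tool_pos: [0.463, -0.1969, 0.1472]
ee_rot: [-0.001, 0.052, 0.999, 0.0]
force: [-0.1, 0.0, 1.0]
grip_width: 1.001
grip_force: 0.0
```

Emit:
move_arm --steps '[[[0, 0, 0], 0, 1], [[0, 0, 0], 0, 1], [[0, 0, 0], 0, 1], [[0, 0, 0], 0, 1], [[0, 0, 0], 0, 1]]'

```text
time: 14.65
tool_pos: [0.4637, -0.1972, 0.1488]
ee_rot: [0.0, 0.052, 0.999, -0.0]
force: [0.8, 0.1, 0.2]
grip_width: 0.612
grip_force: 0.0
```

Emit:
move_arm --steps '[[[0, 0, 0], 0, 1], [[0, 0, 0], 0, 1], [[0, 0, 0], 0, 1], [[0, 0, 0], 0, 1], [[0, 0, 0], 0, 1]]'

```text
time: 15.15
tool_pos: [0.4634, -0.1973, 0.1483]
ee_rot: [-0.0, 0.052, 0.999, -0.0]
force: [-0.7, 1.2, 0.6]
grip_width: 0.208
grip_force: 30.0
```

Emit:
move_arm --steps '[[[0, 0, 0], 0, 1], [[0, 0, 0], 0, 1], [[0, 0, 0], 0, 1], [[0, 0, 0.01], 4, 1], [[0, 0, 0.01], 4, 1]]'

```text
time: 15.65
tool_pos: [0.4634, -0.1974, 0.1481]
ee_rot: [0.0, 0.123, 0.992, -0.0]
force: [-0.5, -1.5, 0.5]
grip_width: 0.203
grip_force: 30.0
```

```bash
python3 -c "
from h import *
print(info()['ft_torque'])"
```

```text
t 15.65 q [ 0.93  0.69 -0.91  1.98  0.73  0.84  0.93] pos [ 0.4634 -0.1974  0.1481] yaw 165.86 tilt 0.02 F [-0.5 -1.5  0.5] grip 0.203 30.0
[-0.23935846 -0.13474612  0.04900024]
```

Emit:
move_arm --steps '[[[0, 0, 0.02], 8, 1], [[0, 0, 0.02], 8, 1], [[0, 0, 0.02], 8, 1], [[0, 0, 0.02], 8, 1], [[0, 0, 0.02], 8, 1]]'

```text
time: 16.15
tool_pos: [0.4633, -0.1976, 0.1471]
ee_rot: [0.0, 0.456, 0.89, -0.0]
force: [-1.5, -2.3, -0.4]
grip_width: 0.204
grip_force: 30.0
```

Emit:
move_arm --steps '[[[0, 0, 0.02], 8, 1], [[0, 0, 0.02], 8, 1], [[0, 0, 0.02], 8, 1], [[0, 0, 0.02], 8, 1], [[0, 0, 0.02], 8, 1]]'

```text
time: 16.65
tool_pos: [0.463, -0.1977, 0.146]
ee_rot: [0.0, 0.733, 0.68, -0.0]
force: [-1.1, -1.0, -0.1]
grip_width: 0.201
grip_force: 30.0
```

Emit:
move_arm --steps '[[[0, 0, 0.02], 8, 1], [[0, 0, 0.02], 8, 1], [[0, 0, 0.02], 8, 1], [[0, 0, 0.02], 8, 1], [[0, 0, 0.02], 8, 1]]'

```text
time: 17.15
tool_pos: [0.4628, -0.1976, 0.1449]
ee_rot: [0.0, 0.922, 0.388, -0.001]
force: [-0.2, -2.3, -0.4]
grip_width: 0.201
grip_force: 30.0
```

Emit:
move_arm --steps '[[[0, 0, 0.02], 8, 1], [[0, 0, 0.02], 8, 1], [[0, 0, 0.02], 8, 1], [[0, 0, 0.02], 8, 1], [[0, 0, 0.02], 8, 1]]'

```text
time: 17.65
tool_pos: [0.4627, -0.1974, 0.1439]
ee_rot: [0.0, 0.999, 0.05, -0.001]
force: [-1.2, -1.3, -0.6]
grip_width: 0.2
grip_force: 30.0
```

Emit:
move_arm --steps '[[[0, 0, 0.02], 8, 1], [[0, 0, 0.02], 8, 1], [[0, 0, 0.02], 8, 1], [[0, 0, 0.02], 8, 1], [[0, 0, 0.02], 8, 1]]'

```text
time: 18.15
tool_pos: [0.4627, -0.1971, 0.1429]
ee_rot: [0.0, 0.956, -0.295, -0.001]
force: [-2.2, -2.5, -1.1]
grip_width: 0.205
grip_force: 30.0
```

Emit:
move_arm --steps '[[[0, 0, 0.02], 8, 1], [[0, 0, 0.02], 8, 1], [[0, 0, 0.01], 7, 1], [[0, 0, 0], 0, 1], [[0, 0, 0], 0, 1]]'

```text
time: 18.65
tool_pos: [0.4628, -0.197, 0.1423]
ee_rot: [0.0, 0.88, -0.476, -0.001]
force: [-1.9, -1.2, -1.5]
grip_width: 0.203
grip_force: 30.0
```

```bash
python3 -c "
from h import *
print(info()['ft_torque'])"
```

```text
t 18.65 q [ 0.21  0.55  0.19  2.01 -0.18  0.61 -2.04] pos [ 0.4628 -0.197   0.1423] yaw -56.8 tilt 0.07 F [-1.9 -1.2 -1.5] grip 0.203 30.0
[-0.3451973   0.48608801 -0.0912535 ]
```

Emit:
move_arm --steps '[[[0, 0, 0], 0, 0], [[0, 0, 0], 0, 0], [[0, 0, 0], 0, 0], [[0, 0, 0], 0, 0], [[0, 0, -3], 0, 0]]'

```text
time: 19.15
tool_pos: [0.4614, -0.1958, 0.1704]
ee_rot: [0.0, 0.879, -0.477, -0.003]
force: [-0.1, 0.1, 0.3]
grip_width: 0.593
grip_force: 0.0
```

Emit:
move_arm --steps '[[[0, 0, -4], 0, 0], [[0, 0, -4], 0, 0], [[0, 0, -4], -8, 0], [[0, 0, 0], -8, 0], [[0, 0, 0], -8, 0]]'

```text
time: 19.65
tool_pos: [0.4644, -0.1971, 0.2943]
ee_rot: [-0.0, 0.96, -0.281, 0.002]
force: [-0.7, -0.1, -0.4]
grip_width: 0.991
grip_force: 0.0
```

Emit:
move_arm --steps '[[[0, 0, 0], -8, 0], [[0, 0, 0], -8, 0], [[0, 0, 0], -8, 0], [[0, 0, 0], -8, 0], [[0, 0, 0], -8, 0]]'

```text
time: 20.15
tool_pos: [0.4635, -0.1969, 0.2927]
ee_rot: [-0.0, 0.998, 0.064, 0.0]
force: [0.1, -0.3, -0.6]
grip_width: 1.001
grip_force: 0.0
```

Emit:
move_arm --steps '[[[0.3, -4.2, 0], 0, 0], [[0.3, -4.2, 0], 0, 0], [[0.3, -4.2, 0], 0, 0], [[0.3, -4.2, 0], 0, 0], [[0, -4.2, 0], 0, 0]]'

```text
time: 20.65
tool_pos: [0.4496, 0.0146, 0.2928]
ee_rot: [-0.0, 0.998, 0.061, 0.001]
force: [0.3, -0.8, -0.8]
grip_width: 0.999
grip_force: 0.0
```

Emit:
move_arm --steps '[[[0, -4.2, 0], 0, 0], [[0, -3.2, 0], 0, 0], [[0, 0, 0], 0, 0], [[0, 0, 0], 0, 0], [[0, 0, 0], 0, 0]]'

```text
time: 21.15
tool_pos: [0.4408, 0.085, 0.2926]
ee_rot: [0.0, 0.998, 0.06, 0.0]
force: [-0.0, -0.1, 0.3]
grip_width: 1.001
grip_force: 0.0
```

```bash
cat > d.py <<'E'
from h import *
import sys
info();p=shot('wrist');shots=[('w',p)]
if len(sys.argv)>2: shots.append(('top',shot('top')))
for n,p in shots:
    for d in finder.trace('muff_a',p)[:3]:
        if d['score']<.35: continue
        c=cloud(p,d['mask']); c=c[(c[:,2]>.015)]
        if len(c)<30: continue
        px=p['color'][d['mask']].astype(int)
        (x,y),(w,h),a=cv2.minAreaRect(c[:,:2].astype(np.float32))
        zt=np.percentile(c[:,2],98); b=c[c[:,2]>zt-.03]
        (X,Y),(W,H),A=cv2.minAreaRect(b[:,:2].astype(np.float32))
        print(n,'muff',round(d['score'],2),np.round(d['extent']),'rect',np.round([x,y,w,h,a],3),'pad',np.round([X,Y,W,H,A],3),'ztop',zt.round(3),'bgr',np.percentile(px,90,axis=0))
    A=cloud(p,np.ones((384,512),bool))
    m=(A[:,0]>.56)&(A[:,0]<.66)&(A[:,1]>-.3)&(A[:,1]<.04)&(A[:,2]>.15)&(A[:,2]<.172)
    if m.sum()>60:
        c=A[m]; l=cv2.fitLine(c[:,:2].astype(np.float32),cv2.DIST_HUBER,0,.01,.01).ravel()
        print(n,'rail',m.sum(),l.round(4),'x at y=-.13',round(l[2]+(-.13-l[3])*l[0]/l[1],4),'z',np.percentile(c[:,2],95).round(4))
cv2.imwrite('pics/'+sys.argv[1],shots[0][1]['color'])
E
python3 d.py w4.png top
```

```text
t 21.15 q [-0.15  0.26 -0.13  1.95  0.04  0.94 -1.75] pos [0.4408 0.085  0.2926] yaw 6.93 tilt 0.04 F [-0.  -0.1  0.3] grip 1.001 0.0
w muff 0.61 [146.  42.  69.  79.] rect [ 0.596  0.249  0.065  0.063 12.501] pad [6.1500e-01 2.4300e-01 3.7000e-02 4.0000e-02 8.9263e+01] ztop 0.131 bgr [ 44.6 140.6 178. ]
w rail 3324 [ 0.1159 -0.9933  0.6028 -0.0788] x at y=-.13 0.6087 z 0.1635
top muff 0.83 [175. 181.  28.  46.] rect [6.4400e-01 2.4100e-01 6.3000e-02 1.4700e-01 8.4632e+01] pad [6.4400e-01 2.4000e-01 3.3000e-02 9.1000e-02 8.4758e+01] ztop 0.136 bgr [ 46.  116.  147.2]
top muff 0.57 [215. 225.  19.  13.] rect [4.9900e-01 9.7000e-02 9.0000e-02 3.7000e-02 7.1391e+01] pad [4.9200e-01 5.9000e-02 1.6000e-02 6.0000e-03 6.2041e+01] ztop 0.658 bgr [ 37.  78. 152.]
top rail 616 [ 0.1187 -0.9929  0.6122 -0.1294] x at y=-.13 0.6123 z 0.1663
```

View pics/w4.png

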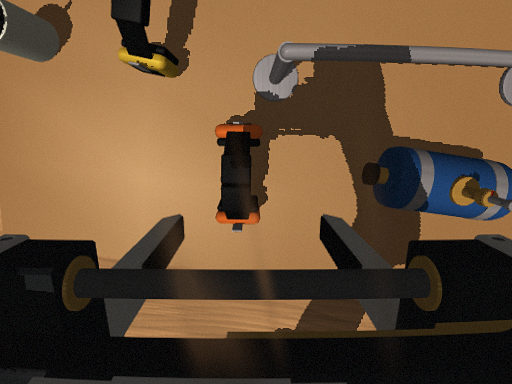

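The wrist view shows the orange muffs upright at (238,172), the rail at rows 45–60 and the yellow muffs at (145,40). The finder missed the orange pair, so I measure it from the depth image.

```bash
cat > e.py <<'E'
from h import *
import sys
cx,cy=map(float,sys.argv[1:3]); info();p=shot('wrist')
A=cloud(p,np.ones((384,512),bool))
def rc(lo,hi,r=.1):
    c=A[(np.hypot(A[:,0]-cx,A[:,1]-cy)<r)&(A[:,2]>lo)&(A[:,2]<hi)]
    (x,y),(w,h),a=cv2.minAreaRect(c[:,:2].astype(np.float32));
    a=(a+(90 if h>w else 0)+90)%180-90   # long axis direction
    print(lo,len(c),'ctr',round(x,4),round(y,4),'size',round(max(w,h),3),round(min(w,h),3),'ang',round(a,1),'zmax',c[:,2].max().round(4));return x,y,a
rc(.03,.15);x,y,a=rc(.1,.15);x,y,_=rc(.12,.15)
print('to pad, tool cm, at z .131:',totool([x,y,.131]).round(2))
E
python3 e.py .443 .104
```

```text
t 21.35 q [-0.15  0.26 -0.13  1.95  0.04  0.94 -1.75] pos [0.4408 0.0852 0.2926] yaw 6.91 tilt 0.02 F [ 0.2  0.5 -0.4] grip 1.0 0.0
0.03 3658 ctr 0.4396 0.1048 size 0.149 0.065 ang 5.8 zmax 0.1354
0.1 2051 ctr 0.4392 0.1049 size 0.096 0.036 ang 5.7 zmax 0.1354
0.12 1712 ctr 0.4391 0.1049 size 0.072 0.036 ang 5.7 zmax 0.1354
to pad, tool cm, at z .131: [ 0.08 -1.96 16.16]
```

Emit:
move_arm --steps '[[[0.1, -1.96, 2.2], 1.1, 0], [[0, 0, 3.7], 0, 0], [[0, 0, 3.7], 0, 0], [[0, 0, 3.6], 0, 0], [[0, 0, 2.0], 0, 0]]'

```text
time: 21.9
tool_pos: [0.438, 0.1051, 0.1383]
ee_rot: [0.0, 0.999, 0.051, -0.002]
force: [-0.7, 0.3, 1.4]
grip_width: 1.003
grip_force: 0.0
```

Emit:
move_arm --steps '[[[0, 0, 1], 0, 0], [[0, 0, 0], 0, 0], [[0, 0, 0], 0, 0.6], [[0, 0, 0], 0, 1], [[0, 0, 0], 0, 1]]'

```text
time: 22.4
tool_pos: [0.44, 0.106, 0.1316]
ee_rot: [-0.0, 0.999, 0.052, 0.001]
force: [0.9, -1.4, 1.1]
grip_width: 0.785
grip_force: 0.0
```

Emit:
move_arm --steps '[[[0, 0, 0], 0, 1], [[0, 0, 0], 0, 1], [[0, 0, 0], 0, 1], [[0, 0, 0], 0, 1], [[0, 0, 0], 0, 1]]'

```text
time: 22.9
tool_pos: [0.4392, 0.1058, 0.1306]
ee_rot: [0.0, 0.999, 0.052, -0.0]
force: [0.4, -0.5, 1.3]
grip_width: 0.38
grip_force: 29.9
```

Emit:
move_arm --steps '[[[0, 0, 0], 0, 1], [[0, 0, 0], 0, 1], [[0, 0, 0], 0, 1], [[0, 0, 0], 0, 1], [[0, 0, 0], 0, 1]]'

```text
time: 23.4
tool_pos: [0.4392, 0.1058, 0.1306]
ee_rot: [0.0, 0.999, 0.052, -0.0]
force: [-0.3, -1.8, 0.7]
grip_width: 0.383
grip_force: 29.9
```

```bash
python3 -c "
from h import *
info()"
```

```text
t 23.4 q [-0.22  0.5  -0.11  2.14  0.11  0.5  -1.88] pos [0.4392 0.1058 0.1306] yaw 5.93 tilt 0.01 F [-0.3 -1.8  0.7] grip 0.383 29.9
```

Emit:
move_arm --steps '[[[0, 0, -2], 0, 1], [[0, 0, -3.5], 0, 1], [[0, 0, -4], 0, 1], [[0, 0, -4], 0, 1], [[0, 0, -4], 0, 1]]'

```text
time: 23.9
tool_pos: [0.4384, 0.1059, 0.3069]
ee_rot: [-0.0, 0.999, 0.052, -0.001]
force: [1.3, 0.1, -3.2]
grip_width: 0.38
grip_force: 29.9
```

Emit:
move_arm --steps '[[[0, 0, -3], 0, 1], [[0, 0, -1], 0, 1], [[0, 0, 0], -0.9, 1], [[0.7, 1.6, 0], 0, 1], [[1.4, 3.2, 0], 0, 1]]'

```text
time: 24.4
tool_pos: [0.4638, 0.0627, 0.3434]
ee_rot: [-0.001, 0.998, 0.063, -0.002]
force: [0.7, -0.5, -2.2]
grip_width: 0.378
grip_force: 29.9
```

```bash
python3 -c "
from h import *
info()
print(totool([.6184,-.2104,.345]))"
```

```text
t 24.4 q [-0.1   0.24 -0.12  1.82  0.03  1.09 -1.67] pos [0.4638 0.0627 0.3434] yaw 7.21 tilt 0.27 F [ 0.7 -0.5 -2.2] grip 0.378 29.9
[11.90841766 29.02872262 -0.26192168]
```

Emit:
move_arm --steps '[[[1.5, 3.6, 0], 0, 1], [[1.5, 3.6, 0], 0, 1], [[1.5, 3.6, 0], 0, 1], [[1.5, 3.6, 0], 0, 1], [[1.5, 3.6, 0], 0, 1]]'

```text
time: 24.9
tool_pos: [0.561, -0.1102, 0.3424]
ee_rot: [-0.001, 0.998, 0.06, -0.003]
force: [0.4, 0.3, -1.8]
grip_width: 0.38
grip_force: 29.9
```

Emit:
move_arm --steps '[[[1.5, 3.6, 0], 0, 1], [[1.5, 3.6, 0], 0, 1], [[1, 2.5, 0], 0, 1], [[0, 0, 0], 0, 1], [[0, 0, 0], 0, 1]]'

```text
time: 25.4
tool_pos: [0.6117, -0.2003, 0.3422]
ee_rot: [-0.001, 0.998, 0.059, -0.003]
force: [-0.1, 0.5, -2.4]
grip_width: 0.384
grip_force: 29.9
```

```bash
python3 -c "
from h import *
info()
print(totool([.6184,-.2104,.185]))"
```

```text
t 25.4 q [ 0.28  0.53 -0.01  1.36  0.01  1.26 -1.19] pos [ 0.6117 -0.2003  0.3422] yaw 6.81 tilt 0.33 F [-0.1  0.5 -2.4] grip 0.384 29.9
[ 0.62236446  1.12375553 15.71245029]
```

Emit:
move_arm --steps '[[[0.3, 0.55, 0], 0, 1], [[0.3, 0.55, 0], 0, 1], [[0, 0, 1.5], 0, 1], [[0, 0, 3], 0, 1], [[0, 0, 3], 0, 1]]'

```text
time: 25.9
tool_pos: [0.6207, -0.2105, 0.2705]
ee_rot: [0.0, 0.998, 0.06, 0.001]
force: [0.2, 0.0, -2.5]
grip_width: 0.379
grip_force: 29.9
```

Emit:
move_arm --steps '[[[0, 0, 3], 0, 1], [[0, 0, 2.5], 0, 1], [[0, 0, 1.5], 0, 1], [[0, 0, 0.6], 0, 1], [[0, 0, 0], 0, 1]]'

```text
time: 26.4
tool_pos: [0.62, -0.2105, 0.1941]
ee_rot: [-0.0, 0.998, 0.06, -0.0]
force: [0.0, -0.5, -1.9]
grip_width: 0.379
grip_force: 29.9
```

```bash
python3 -c "
from h import *
info()
print(totool([.6184,-.2104,.185]))"
```

```text
t 26.4 q [ 0.29  0.66 -0.02  1.53  0.01  0.95 -1.18] pos [ 0.62   -0.2105  0.1941] yaw 6.87 tilt 0.06 F [ 0.  -0.5 -1.9] grip 0.379 29.9
[-0.15681726 -0.0256376   0.90995097]
```

Emit:
move_arm --steps '[[[-0.15, 0, 0.4], 0, 1], [[0, 0, 0.4], 0, 1], [[0, 0, 0], 0, 1], [[0, 0, 0], 0, 1], [[0, 0, 0], 0, 1]]'

```text
time: 26.9
tool_pos: [0.6189, -0.2111, 0.187]
ee_rot: [0.0, 0.998, 0.06, 0.0]
force: [0.4, 0.2, -2.8]
grip_width: 0.379
grip_force: 29.9
```

```bash
python3 - <<'E'
from h import *
info()
p=shot('side')
cv2.imwrite('pics/side3.png',cv2.resize(p['color'][90:270,180:420],(640,480)))
E
```

```text
t 26.9 q [ 0.3   0.67 -0.02  1.54  0.01  0.93 -1.18] pos [ 0.6189 -0.2111  0.187 ] yaw 6.83 tilt 0.04 F [ 0.4  0.2 -2.8] grip 0.379 29.9
```

View pics/side3.png

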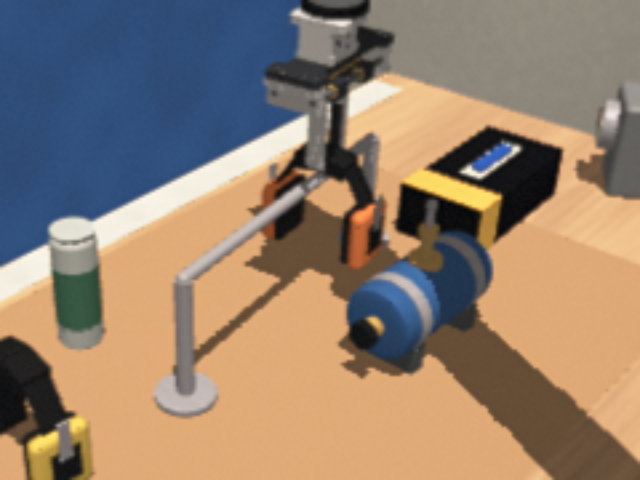

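The orange muffs straddle the bar at (320,190), one cup on each side. I lower them the last 2 mm, release and rise.

Emit:
move_arm --steps '[[[0, 0, 0.2], 0, 1], [[0, 0, 0], 0, 1], [[0, 0, 0], 0, 0.55], [[0, 0, 0], 0, 0.4], [[0, 0, 0], 0, 0.3]]'

```text
time: 27.45
tool_pos: [0.619, -0.2111, 0.185]
ee_rot: [0.0, 0.998, 0.06, 0.0]
force: [-0.5, -0.7, 0.0]
grip_width: 0.583
grip_force: 0.0
```

Emit:
move_arm --steps '[[[0, 0, 0], 0, 0], [[0, 0, 0], 0, 0], [[0, 0, 0], 0, 0], [[0, 0, 0], 0, 0], [[0, 0, -1], 0, 0]]'

```text
time: 27.95
tool_pos: [0.6176, -0.2107, 0.1936]
ee_rot: [-0.001, 0.998, 0.06, -0.001]
force: [-0.7, 0.4, -0.9]
grip_width: 0.99
grip_force: 0.0
```

Emit:
move_arm --steps '[[[0, 0, -2], 0, 0], [[0, 0, -3], 0, 0], [[0, 0, -4], 0, 0], [[0, 0, -4], 0, 0], [[0, 0, -2], 0, 0]]'

```text
time: 28.45
tool_pos: [0.62, -0.2115, 0.3497]
ee_rot: [0.001, 0.998, 0.06, 0.003]
force: [0.5, -0.8, 0.3]
grip_width: 1.002
grip_force: 0.0
```

```bash
sleep 0; python3 e.py .6184 -.2104; python3 -c "
from h import *
print(totool([.644,.21,.32]))"
```

```text
t 28.45 q [ 0.29  0.54 -0.01  1.32  0.01  1.28 -1.17] pos [ 0.62   -0.2115  0.3497] yaw 6.83 tilt 0.38 F [ 0.5 -0.8  0.3] grip 1.002 0.0
0.03 1543 ctr 0.6201 -0.21 size 0.15 0.065 ang 6.9 zmax 0.15
0.1 1493 ctr 0.6201 -0.21 size 0.15 0.065 ang 6.8 zmax 0.15
0.12 1390 ctr 0.6201 -0.2105 size 0.15 0.065 ang 7.2 zmax 0.15
to pad, tool cm, at z .131: [-0.29 -0.24 22.09]
[  7.25840515 -41.61974936   3.09233878]
```

Emit:
move_arm --steps '[[[0.5, -3, 0], 0, 0], [[0.8, -4.3, 0], 0, 0], [[0.8, -4.3, 0], 0, 0], [[0.8, -4.3, 0], 0, 0], [[0.8, -4.3, 0], 0, 0]]'

```text
time: 29.0
tool_pos: [0.6311, -0.0044, 0.3448]
ee_rot: [-0.0, 0.998, 0.059, 0.0]
force: [0.7, 0.2, -0.8]
grip_width: 0.998
grip_force: 0.0
```

Emit:
move_arm --steps '[[[0.8, -4.3, 0], 0, 0], [[0.8, -4.3, 0], 0, 0], [[0.8, -4.3, 0], 0, 0], [[0.8, -4.3, 0], 0, 0], [[0.5, -4.2, 0], 0, 0]]'

```text
time: 29.5
tool_pos: [0.6425, 0.2126, 0.3446]
ee_rot: [0.0, 0.998, 0.06, 0.0]
force: [0.4, 1.2, -0.5]
grip_width: 1.0
grip_force: 0.0
```

Emit:
move_arm --steps '[[[0, 0, 1], 6, 0], [[0, 0, 1], 6, 0], [[0, 0, 1], 0, 0], [[0, 0, 0], 0, 0], [[0, 0, 0], 0, 0]]'

```text
time: 30.0
tool_pos: [0.6427, 0.2104, 0.3147]
ee_rot: [0.0, 0.999, -0.045, -0.0]
force: [0.2, 1.0, -0.4]
grip_width: 1.001
grip_force: 0.0
```

```bash
python3 e.py .642 .24
```

```text
t 30.0 q [-0.35  0.6  -0.01  1.31  0.01  1.24 -2.02] pos [0.6427 0.2104 0.3147] yaw -5.1 tilt 0.01 F [ 0.2  1.  -0.4] grip 1.001 0.0
0.03 3202 ctr 0.63 0.2922 size 0.146 0.065 ang -7.6 zmax 0.1349
0.1 1810 ctr 0.6279 0.2932 size 0.096 0.037 ang -7.7 zmax 0.1349
0.12 1440 ctr 0.6279 0.2932 size 0.072 0.037 ang -7.7 zmax 0.1349
to pad, tool cm, at z .131: [-2.25 -8.1  18.41]
```

Muff_b has been knocked to (0.628, 0.293), still upright, so I go to its new place.

Emit:
move_arm --steps '[[[-0.8, -2.7, 0], 0, 0], [[-0.8, -2.7, 0], 0, 0], [[-0.65, -2.7, 0], 0, 0], [[0, 0, 2], 2.6, 0], [[0, 0, 3], 0, 0]]'

```text
time: 30.55
tool_pos: [0.6289, 0.2956, 0.2668]
ee_rot: [-0.002, 0.998, -0.067, 0.003]
force: [-0.3, 0.3, -0.0]
grip_width: 0.997
grip_force: 0.0
```

```bash
python3 e.py .628 .293
```

```text
t 30.55 q [-0.48  0.66 -0.    1.32  0.    1.15 -2.19] pos [0.6289 0.2956 0.2668] yaw -7.67 tilt 0.37 F [-0.3  0.3 -0. ] grip 0.997 0.0
0.03 4180 ctr 0.6278 0.2931 size 0.149 0.066 ang -7.7 zmax 0.1346
0.1 2356 ctr 0.6277 0.2931 size 0.096 0.036 ang -7.2 zmax 0.1346
0.12 1983 ctr 0.6277 0.2931 size 0.071 0.036 ang -7.5 zmax 0.1346
to pad, tool cm, at z .131: [ 0.27 -0.07 12.88]
```

Emit:
move_arm --steps '[[[0, 0, 2.5], 0, 0], [[0, 0, 3.2], 0, 0], [[0, 0, 3.2], 0, 0], [[0, 0, 2.5], 0, 0], [[0, 0, 1.5], 0, 0]]'

```text
time: 31.1
tool_pos: [0.6272, 0.2928, 0.1343]
ee_rot: [0.0, 0.998, -0.068, -0.001]
force: [-0.5, 0.1, -0.0]
grip_width: 0.998
grip_force: 0.0
```

Emit:
move_arm --steps '[[[0, 0, 0], 0, 0], [[0, 0, 0], 0, 0], [[0, 0, 0], 0, 0], [[0, 0, 0], 0, 0], [[0, 0, 0], 0, 0]]'

```text
time: 31.6
tool_pos: [0.6281, 0.2938, 0.1367]
ee_rot: [-0.0, 0.998, -0.068, 0.001]
force: [-0.1, -0.6, -0.3]
grip_width: 0.997
grip_force: 0.0
```

```bash
python3 -c "
from h import *
info()
print(totool([.6278,.2931,.131]))"
```

```text
t 31.6 q [-0.47  0.78 -0.01  1.46  0.01  0.9  -2.19] pos [0.6281 0.2938 0.1367] yaw -7.77 tilt 0.1 F [-0.1 -0.6 -0.3] grip 0.997 0.0
[-0.02020662  0.07439644  0.57273425]
```

Emit:
move_arm --steps '[[[0, 0, 0.5], 0, 0], [[0, 0, 0], 0, 0.5], [[0, 0, 0], 0, 0.6], [[0, 0, 0], 0, 1], [[0, 0, 0], 0, 1]]'

```text
time: 32.1
tool_pos: [0.6276, 0.2935, 0.1306]
ee_rot: [-0.0, 0.998, -0.068, 0.0]
force: [-0.2, -0.6, -0.5]
grip_width: 0.696
grip_force: 0.0
```

Emit:
move_arm --steps '[[[0, 0, 0], 0, 1], [[0, 0, 0], 0, 1], [[0, 0, 0], 0, 1], [[0, 0, 0], 0, 1], [[0, 0, 0], 0, 1]]'

```text
time: 32.6
tool_pos: [0.6275, 0.2934, 0.1306]
ee_rot: [0.0, 0.998, -0.068, -0.0]
force: [0.1, -0.5, -0.4]
grip_width: 0.377
grip_force: 30.0
```

Emit:
move_arm --steps '[[[0, 0, 0], 0, 1], [[0, 0, 0], 0, 1], [[0, 0, 0], 0, 1], [[0, 0, 0], 0, 1], [[0, 0, 0], 0, 1]]'

```text
time: 33.1
tool_pos: [0.6276, 0.2934, 0.1306]
ee_rot: [0.0, 0.998, -0.068, 0.0]
force: [0.4, -1.2, 0.1]
grip_width: 0.382
grip_force: 30.0
```

```bash
python3 -c "
from h import *
info()"
```

```text
t 33.1 q [-0.47  0.79 -0.01  1.47  0.01  0.89 -2.19] pos [0.6276 0.2934 0.1306] yaw -7.77 tilt 0.01 F [ 0.4 -1.2  0.1] grip 0.382 30.0
```

Emit:
move_arm --steps '[[[0, 0, -2], 0, 1], [[0, 0, -3.5], 0, 1], [[0, 0, -4], 0, 1], [[0, 0, -4], 0, 1], [[0, 0, -4], 0, 1]]'

```text
time: 33.6
tool_pos: [0.6269, 0.2936, 0.3064]
ee_rot: [0.0, 0.998, -0.068, -0.001]
force: [0.3, -0.4, -2.2]
grip_width: 0.378
grip_force: 30.0
```

Emit:
move_arm --steps '[[[0, 0, -3], 0, 1], [[0, 0, -1], -5, 1], [[0, 0, 0], -5, 1], [[0, 0, 0], -4.6, 1], [[0, 0, 0], 0, 1]]'

```text
time: 34.1
tool_pos: [0.6271, 0.2936, 0.3449]
ee_rot: [-0.0, 0.998, 0.06, -0.001]
force: [-0.0, -0.5, -3.9]
grip_width: 0.384
grip_force: 30.0
```

Emit:
move_arm --steps '[[[-0.4, 2, 0], 0, 1], [[-0.75, 3.7, 0], 0, 1], [[-0.75, 3.7, 0], 0, 1], [[-0.75, 3.7, 0], 0, 1], [[-0.75, 3.7, 0], 0, 1]]'

```text
time: 34.6
tool_pos: [0.6132, 0.1213, 0.3451]
ee_rot: [0.0, 0.998, 0.059, -0.0]
force: [0.5, -0.2, -2.9]
grip_width: 0.379
grip_force: 30.0
```

Emit:
move_arm --steps '[[[-0.75, 3.7, 0], 0, 1], [[-0.75, 3.7, 0], 0, 1], [[-0.75, 3.7, 0], 0, 1], [[-0.75, 3.7, 0], 0, 1], [[0, 0, 0], 0, 1]]'

```text
time: 35.1
tool_pos: [0.6006, -0.0363, 0.3453]
ee_rot: [0.003, 0.999, 0.053, -0.001]
force: [0.3, -1.1, -3.4]
grip_width: 0.381
grip_force: 30.0
```

```bash
python3 -c "
from h import *
info()
print(totool([.5996,-.0516,.187]))"
```

```text
t 35.1 q [ 0.03  0.45 -0.02  1.48  0.02  1.21 -1.47] pos [ 0.6006 -0.0363  0.3453] yaw 6.12 tilt 0.34 F [ 0.3 -1.1 -3.4] grip 0.381 30.0
[-0.22884466  1.41901676 15.83851392]
```

Emit:
move_arm --steps '[[[0, 0, 0], 0, 1], [[0, 0, 1.5], 0, 1], [[0, 0, 1.5], 0, 1], [[0, 0, 0], 0, 1], [[0, 0, 0], 0, 1]]'

```text
time: 35.6
tool_pos: [0.6017, -0.0263, 0.3156]
ee_rot: [-0.0, 0.998, 0.06, -0.0]
force: [1.3, 0.2, -3.2]
grip_width: 0.384
grip_force: 30.0
```

```bash
python3 -c "
from h import *
info()
print(totool([.5996,-.0516,.187]))"
```

```text
t 35.6 q [ 0.02  0.47 -0.03  1.53  0.02  1.14 -1.47] pos [ 0.6017 -0.0263  0.3156] yaw 6.91 tilt 0.05 F [ 1.3  0.2 -3.2] grip 0.384 30.0
[-0.50461293  2.49798036 12.85385264]
```

Emit:
move_arm --steps '[[[-0.25, 1.25, 0], 0, 1], [[-0.25, 1.25, 0], 0, 1], [[0, 0, 1.5], 0, 1], [[0, 0, 3], 0, 1], [[0, 0, 3], 0, 1]]'

```text
time: 36.1
tool_pos: [0.6003, -0.0554, 0.241]
ee_rot: [0.001, 0.998, 0.058, 0.002]
force: [0.3, 0.2, -2.5]
grip_width: 0.383
grip_force: 30.0
```

Emit:
move_arm --steps '[[[0, 0, 2.5], 0, 1], [[0, 0, 1.5], 0, 1], [[0, 0, 0.8], 0, 1], [[0, 0, 0.2], 0, 1], [[0, 0, 0], 0, 1]]'

```text
time: 36.6
tool_pos: [0.6001, -0.054, 0.1912]
ee_rot: [0.0, 0.998, 0.059, 0.001]
force: [0.7, -0.5, -3.1]
grip_width: 0.379
grip_force: 30.0
```

```bash
python3 - <<'E'
from h import *
info();print(totool([.5996,-.0516,.185]))
p=shot('side')
cv2.imwrite('pics/side4.png',cv2.resize(p['color'][90:270,180:420],(640,480)))
E
```

```text
t 36.6 q [ 0.06  0.59 -0.03  1.69  0.02  0.86 -1.43] pos [ 0.6001 -0.054   0.1912] yaw 6.79 tilt 0.07 F [ 0.7 -0.5 -3.1] grip 0.379 30.0
[-0.02500465 -0.2426341   0.62445064]
```

View pics/side4.png

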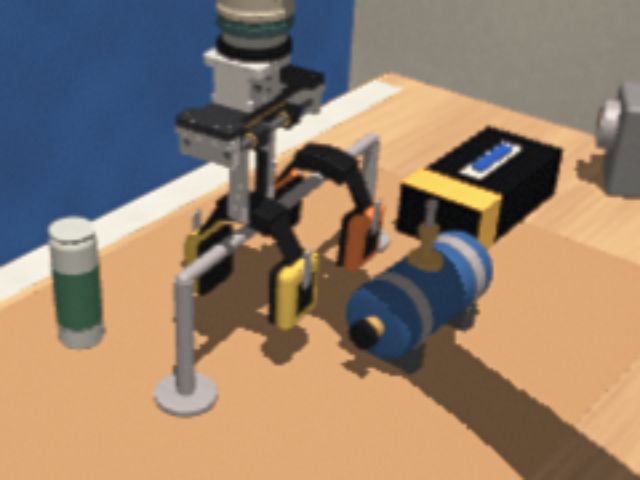

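The yellow muffs straddle the bar at (250,240), clear of the hanging orange pair at (330,200). I lower and release them.

Emit:
move_arm --steps '[[[0, 0, 0.4], 0, 1], [[0, 0, 0.2], 0, 1], [[0, 0, 0], 0, 1], [[0, 0, 0], 0, 0.55], [[0, 0, 0], 0, 0.4]]'

```text
time: 37.15
tool_pos: [0.6002, -0.0533, 0.1852]
ee_rot: [0.0, 0.998, 0.06, 0.001]
force: [0.5, 0.6, 0.2]
grip_width: 0.501
grip_force: 0.0
```

Emit:
move_arm --steps '[[[0, 0, 0], 0, 0.3], [[0, 0, 0], 0, 0], [[0, 0, 0], 0, 0], [[0, 0, 0], 0, 0], [[0, 0, 0], 0, 0]]'

```text
time: 37.65
tool_pos: [0.5996, -0.0533, 0.1846]
ee_rot: [0.0, 0.998, 0.06, 0.0]
force: [0.0, 0.1, -0.1]
grip_width: 0.924
grip_force: 0.0
```

Emit:
move_arm --steps '[[[0, 0, -1], 0, 0], [[0, 0, -2], 0, 0], [[0, 0, -4], 0, 0], [[0, 0, -4], 0, 0], [[0, 0, -4], 0, 0]]'

```text
time: 38.15
tool_pos: [0.5994, -0.0533, 0.337]
ee_rot: [0.0, 0.998, 0.06, 0.0]
force: [0.7, 0.0, 0.1]
grip_width: 0.998
grip_force: 0.0
```

Emit:
move_arm --steps '[[[-3, 0, 0], 0, 0], [[-4, 0, 0], 0, 0], [[-4, 0, 0], 0, 0], [[-2, 0, 0], 0, 0], [[0, 0, 0], 0, 0]]'

```text
time: 38.65
tool_pos: [0.4682, -0.0693, 0.3359]
ee_rot: [0.0, 0.998, 0.059, 0.0]
force: [1.4, 0.1, 0.0]
grip_width: 0.998
grip_force: 0.0
```

```bash
python3 e.py .5996 -.0516; python3 e.py .619 -.21; python3 - <<'E'
from h import *
p=shot('side')
A=cloud(p,np.ones((384,512),bool))
k=(abs(A[:,0]-.463)<.012)&(abs(A[:,1]+.197)<.012)&(A[:,2]>.12)&(A[:,2]<.2)
print(np.histogram(A[k,2],np.arange(.12,.2,.004))[0])
cv2.imwrite('pics/side5.png',cv2.resize(p['color'][90:270,180:420],(640,480),interpolation=2))
E
```

```text
t 38.65 q [ 0.11  0.25 -0.03  1.82  0.01  1.07 -1.37] pos [ 0.4682 -0.0693  0.3359] yaw 6.75 tilt 0.03 F [1.4 0.1 0. ] grip 0.998 0.0
0.03 2011 ctr 0.6005 -0.0526 size 0.15 0.066 ang 6.3 zmax 0.15
0.1 1964 ctr 0.6005 -0.0526 size 0.15 0.066 ang 6.3 zmax 0.15
0.12 1843 ctr 0.6005 -0.0527 size 0.15 0.066 ang 6.3 zmax 0.15
to pad, tool cm, at z .131: [13.08 -0.08 20.51]
t 38.7 q [ 0.11  0.25 -0.03  1.82  0.01  1.07 -1.37] pos [ 0.4703 -0.0689  0.3358] yaw 6.79 tilt 0.12 F [-0.1  0.  -0.8] grip 1.001 0.0
0.03 2822 ctr 0.6202 -0.2085 size 0.151 0.065 ang 6.6 zmax 0.1499
0.1 2297 ctr 0.6202 -0.2086 size 0.151 0.064 ang 6.6 zmax 0.1499
0.12 1916 ctr 0.6202 -0.2088 size 0.151 0.064 ang 6.6 zmax 0.1499
to pad, tool cm, at z .131: [13.06 15.67 20.5 ]
[ 6  6  6  3  5  6  9 17  4  4  2  4  4  4  7  4  0  0  0  0]
```

View pics/side5.png

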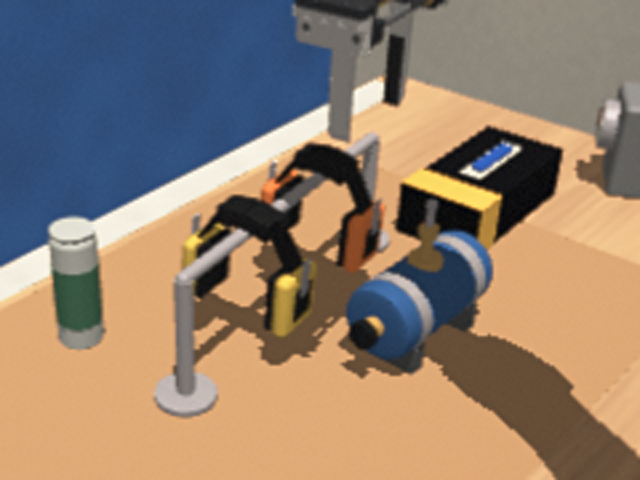

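Both pairs hang level, at (250,250) and (330,200), and the nut is down at (430,245). No green pair showed in the top or side view. I let things settle and hand in.

Emit:
move_arm --steps '[[[0, 0, 0], 0, 0], [[0, 0, 0], 0, 0], [[0, 0, 0], 0, 0], [[0, 0, 0], 0, 0], [[0, 0, 0], 0, 0]]'

```text
time: 39.3
tool_pos: [0.4706, -0.0687, 0.3344]
ee_rot: [-0.0, 0.998, 0.06, -0.0]
force: [0.2, 0.9, -0.6]
grip_width: 1.003
grip_force: 0.0
```

Emit:
move_arm --steps '[[[0, 0, 0], 0, 0], [[0, 0, 0], 0, 0], [[0, 0, 0], 0, 0], [[0, 0, 0], 0, 0], [[0, 0, 0], 0, 0]]'

```text
time: 39.8
tool_pos: [0.4705, -0.0687, 0.3346]
ee_rot: [-0.0, 0.998, 0.06, 0.0]
force: [-1.3, 0.2, 0.1]
grip_width: 1.002
grip_force: 0.0
```

```bash
python3 -c "
from h import *
print(ticket.sign_off())"
```

```text
the job is handed in; nothing more can be done
None
```

The job is handed in, with no verdict returned: nut unscrewed to about 4.0 rad, tank bled for about 2 s by pressing the gripped nut (inferred from force and travel, tip hidden), nut screwed back down, and both pairs of ear defenders present (orange, yellow) hung on the rail.

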